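# Clear the jammed vial tray

## Robot

A 7-joint arm with a two-finger parallel gripper is mounted at the origin on a cart in front of the work surface, level with it; the furniture and walls round the work are solid. World frame = base frame: x ahead of the robot, y to its left, z up, the work surface at z = 0. Lengths are in m, angles in rad, forces in N, time in s.
With the tool pointing down it reaches from about 0.4 to 0.85 m from the base axis. Payload 10.4 kg.
Tool frame: the origin (TCP) lies between the finger pads; the fingertips stand 8 mm ahead of it and the grasp point (between the pads) lies 11 mm behind it; z points along the fingers, x is the direction in which the jaws open and shut, and the axes are right-handed (so a half turn about z gives the same grasp; the last joint's range is limited). The gripper opens to 87 mm and grips with 3 to 60 N. Pads are 19 mm wide; open, the fingers measure 117 mm over their backs; the gripper's body (75 mm by 190 mm) begins 51 mm behind the grasp point.
Start: joints at [-1.358, 0.332, -0.065, 1.46, 0.022, 1.35, -0.088], TCP at [0.146, 0.608, 0.231] pointing down, gripper open.
Joint ranges: [-2.6, 2.6], [-0.5, 2.12], [-1.47, 1.34], [0.16, 2.42], [-1.27, 4.41], [0.06, 2.06], [-2.6, 2.6]. Speed limits (rad/s): [2.22, 2.22, 2.79, 2.79, 3.14, 3.14, 3.14].

## Interface

Orientations are given as a unit quaternion [x, y, z, w].
In Python, from bench import r, viewer gives the robot as it stands.
- The arm moves only by the tool apply_moves, never from a script. Its argument "increments" is a list of rows, each an object with "grip": the closure in counts, from 0 (fully open) to 255 (shut); "xyz": the shift along the tool's x, y, z in mm, a list of three; "rotation": the turn, a rotation vector about the tool's x, y, z in degrees, a list of three. A call has 1 to 5 rows; each row is the pose to reach, as a shift and turn from the pose measured when the call began, along the tool's axes at that moment; what a row does not reach only later rows make up. A row lasts 1/8 s, in which the tool goes at most 62.5 mm and 10.7 degrees, less where a joint would pass 70% of its speed; a pose out of reach is approached as far as the arm can. A call with a gripper value outside its range is refused whole. The fingers move at their own pace and stop on an object; "squeeze" is the grip in N (left out, the last holds). Time passes only in rows, so rows that repeat a pose let the fingers close. It gives the time, the measured TCP pose, the force and the opening at its end, in the units of the state.
- r.read_state(): the state, without advancing time (a new reading comes with each control period).
- viewer.camera(name): name is "side" or "top" or "wrist"; returns a dict with "img" (384x512x3 uint8, blue, green, red), "range_z" (384x512 float32, m along the optical axis (not along the pixel's ray), 0 where there is no reading), "vertical_fov" (degrees; the focal length in pixels is half the picture's height over the tangent of half this angle, whatever the lens; pixels are square), "cx", "cy" (the principal point, pixels), "rvec" (rotation vector, rad) and "tvec" (3), from world to camera coordinates, as OpenCV has them. Camera axes: x right, y down, z forward; pixel columns grow to the right and rows downward; lengths in m; the calibration is good to about 2 mm. A picture is of the moment at which its call begins.
- r.close_job(): hands the job in, once; it reports no verdict.
The state is a dict: "time": time; "joint_positions": joint angles; "joint_vel": joint speeds; "joint_torque": joint torques, N m; "ee_pos": TCP position; "eef_rot": TCP orientation; "ft_force": force on the tool from outside, world axes, zero at the start; "torque": the same for the moment, N m; "width": finger opening in m.
Only numpy, scipy, OpenCV 4.12 (cv2) and the standard library are available. Lean on these libraries where they do the work, as an engineer would, in place of code of your own. Each camera call takes 0.05 s, during which the arm holds its last target.

## Task

The wide jar in the steel tray has wedged in the narrow opening and blocks the two small vials. Nudge it back into the wide part of the tray, leaving about 5 cm clear between it and the opening, then slide either one of the small vials through the opening until it stands wholly in the narrow lane beyond. Keep the jar and vials upright and sliding on the tray floor: do not lift them over the rails; the other small vial stays in the tray.

Things in the scene. Friction and masses are not known exactly. Their poses are not given: they have to be found in the camera images.
- tray: Fixed steel tray. Origin: middle of its narrow opening, at table height; x runs out along the lane, z up. Floor top z=3 mm; rails 8 mm thick, top z=12. Wide part x=-164 to -68 mm, inside y=+-85; then 45 degree cheeks narrow it to the 34 mm opening at x=0. Lane, 34 mm wide, from x=0 to an end rail at x=84. A vial is wholly in the lane with its centre at x=13 or more
- jar: Wide round screw-cap jar wedged at the tray's opening, 44 mm diameter, 48 mm tall, about 0.05 kg, too wide to pass; stands upright on the tray floor. Origin: centre of its underside, z up. Starts with its centre about 20 mm behind the opening (tray x = -20 mm). A like jar outside the tray is not meant
- vial_a: Small round vial with ribbed cap, 24 mm diameter, 32 mm tall, about 0.02 kg, standing upright on the tray floor behind the jar, left of the tray's middle line (tray +y). Origin: centre of its underside, z up
- vial_b: A vial like the other, standing behind the jar, right of the tray's middle line (tray -y). Origin: centre of its underside, z up
Not all that is in view belongs to the job. Leave any blue look-alike of the jar alone.

How it is judged:
By the outcome, as a careful person would: the job done as asked, in the order asked, and still so for the second after the job is handed in, with the robot touching nothing.
It also fails if it takes over 45 s, if anything falls off the work surface, if the arm or the gripper's body presses on something with over 40 N, if the wrist force passes 120 N, or if a joint passes its speed limit or range.

## Working session

There is one attempt and no reset: what is moved stays moved. The work goes in short steps, Python scripts to look and compute and a tool call to move; the robot and the scene stay as the last step left them, time stands still between calls to the robot, and variables do not carry over. Pictures are saved under pics/ and viewed, and the job is handed in when it is done.

Besides the shell and the picture viewer there is one more tool, called after "Request:" in YAML: its name, and indented under it one key for each argument. apply_moves: Moves the arm, as the interface text tells. Its arguments: {"type":"object","properties":{"increments":{"type":"array","items":{"type":"object","properties":{"grip":{"type":"number"},"xyz":{"type":"array","items":{"type":"number"}},"rotation":{"type":"array","items":{"type":"number"}}}}},"squeeze":{"type":"number"}},"required":["increments"]}

```bash
mkdir -p pics; ls; cat > h.py <<'E'
import numpy as np,cv2
from bench import r,viewer
def cam(n):
    c=viewer.camera(n); h,w=c['img'].shape[:2]
    f=h/2/np.tan(np.radians(c['vertical_fov'])/2)
    c['K']=np.array([[f,0,c['cx']],[0,f,c['cy']],[0,0,1.]])
    c['R']=cv2.Rodrigues(np.array(c['rvec'],float))[0]; c['t']=np.array(c['tvec'],float).reshape(3)
    return c
def ray(c,u,v,z):
    d=c['R'].T@np.linalg.inv(c['K'])@np.array([u,v,1.]); o=-c['R'].T@c['t']
    return o+d*(z-o[2])/d[2]
def proj(c,p):
    q=c['K']@(c['R']@np.array(p)+c['t']); return q[:2]/q[2]
E
python3 - <<'E'
from h import *
s=r.read_state(); print(s)
for n in ['side','top','wrist']:
    c=cam(n); cv2.imwrite(f'pics/{n}0.png',c['img']); print(n,c['vertical_fov'],c['cx'],c['cy'],-c['R'].T@c['t'],c['R'][2])
    np.savez(f'{n}0.npz',**c)
E
```

```text
pics
{'time': 0.0, 'joint_positions': array([-1.35762198,  0.33287358, -0.0646923 ,  1.46093865,  0.02161843,
        1.34989284, -0.08850273]), 'joint_vel': array([-0.00060795, -0.00119361, -0.00107672, -0.00053547, -0.00079166,
        0.00099104, -0.00029016]), 'joint_torque': array([ 1.08453194e-03, -6.23239732e+01,  2.52715568e-02, -3.89904714e+01,
       -6.14034967e-02,  3.96760495e-02,  1.05040240e-04]), 'ee_pos': array([0.145926  , 0.60734241, 0.22975412]), 'eef_rot': array([ 7.85360045e-01,  6.19038850e-01, -5.28573228e-04,  4.71312328e-04]), 'ft_force': array([ 0.12440906,  0.57285084, -0.10438406]), 'torque': array([ 0.02198907,  0.02703703, -0.07579914]), 'width': 0.08676706298742487}
side 44.10423196794066 248.9192356114219 192.3244394601718 [0.49800353 0.71133442 0.5740088 ] [ 0.0075997  -0.76408769 -0.64506762]
top 42.12724843520458 254.43721412781784 184.83801406099118 [0.36413467 0.04477969 0.89326126] [ 0.17425584  0.03822147 -0.98395834]
wrist 65.24414637927337 253.6946516236797 190.51743372198206 [0.0754835  0.62487373 0.38337599] [ 0.25562304 -0.06356151 -0.96468482]
```

View pics/side0.png

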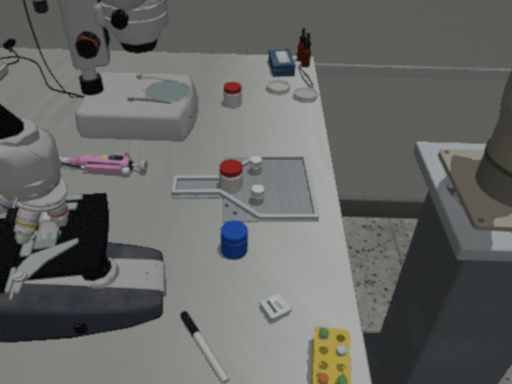

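View pics/top0.png

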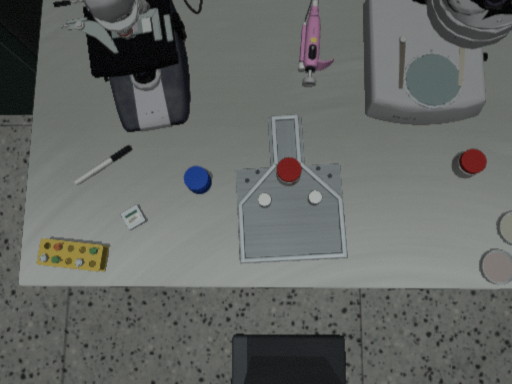

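View pics/wrist0.png

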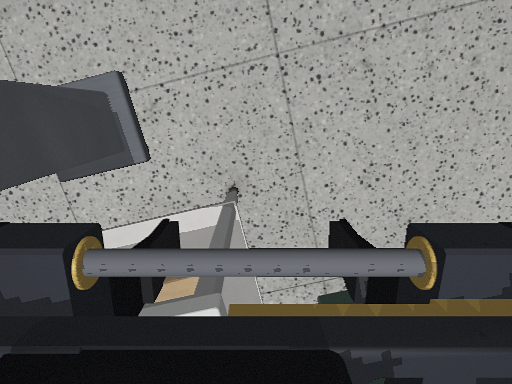

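The top view shows the tray, with its wide part at (292,225) and its lane going up to (286,120). A red-lidded jar sits in the tray's opening at (288,170), and the vials are at (264,200) and (315,198). There are three candidate jars: red (288,170) in the tray, red (472,161) outside it, and blue (197,180). The one at (288,170) fits because it is in the opening. I'll confirm this in an enlarged crop.

```bash
python3 - <<'E'
from h import *
c=dict(np.load('top0.npz'))
im=c['img'][105:275,220:360]; cv2.imwrite('pics/topc.png',cv2.resize(im,None,fx=3.5,fy=3.5,interpolation=cv2.INTER_CUBIC))
c=dict(np.load('side0.npz'))
im=c['img'][140:230,160:330]; cv2.imwrite('pics/sidec.png',cv2.resize(im,None,fx=4,fy=4,interpolation=cv2.INTER_CUBIC))
E
```

```text
(no output)
```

View pics/topc.png

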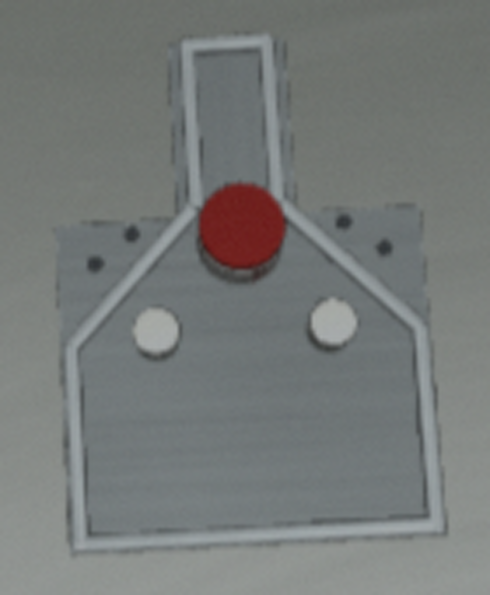

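View pics/sidec.png

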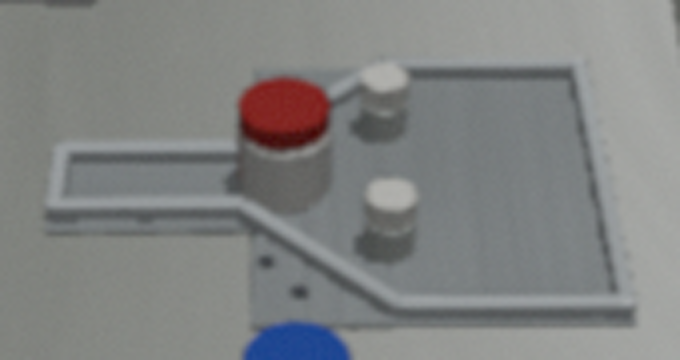

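```bash
cat > fit.py <<'E'
from h import *
c=dict(np.load('top0.npz'))
pts=[(182,40),(271,37),(441,531),(77,549)]
W=np.array([ray(c,220+x/3.5-.36,105+y/3.5-.36,.012)[:2] for x,y in pts])
T=np.array([[92,25],[92,-25],[-172,-93],[-172,93]])/1000.
print(np.round(W,4))
a=W-W.mean(0);b=T-T.mean(0)
H=b.T@a;th=np.arctan2(H[0,1]-H[1,0],H[0,0]+H[1,1])
R=np.array([[np.cos(th),-np.sin(th)],[np.sin(th),np.cos(th)]]);t=W.mean(0)-R@T.mean(0)
print('tray',t,np.degrees(th),'res mm',np.round((W-(T@R.T+t))*1000,1))
np.savez('tray.npz',R=R,t=t)
E
python3 fit.py
cat > obj.py <<'E'
from h import *
import sys
d=np.load('tray.npz');R,t=d['R'],d['t']
def locate(c,show=True):
    # mask within tray region: red caps & white caps, cast on top heights
    o=-c['R'].T@c['t']
    poly=np.array([proj(c,[*(R@np.array(p)+t),.03]) for p in [(-.185,-.1),(-.185,.1),(-.05,.1),(.005,.035),(.09,.03),(.09,-.03),(.005,-.035),(-.05,-.1)]])
    m=np.zeros(c['img'].shape[:2],np.uint8);cv2.fillPoly(m,[poly.astype(int)],255)
    hsv=cv2.cvtColor(c['img'],cv2.COLOR_BGR2HSV)
    red=((hsv[...,1]>120)&((hsv[...,0]<10)|(hsv[...,0]>170))).astype(np.uint8)*255
    wh=((hsv[...,2]>185)&(hsv[...,1]<40)).astype(np.uint8)*255
    out=[]
    for nm,k,z in (('jar',red,.051),('vial',wh,.035)):
        n,l,st,ce=cv2.connectedComponentsWithStats(k&m)
        for i in range(1,n):
            if st[i,4]<25: continue
            p=ray(c,*ce[i],z)[:2]; q=R.T@(p-t)
            print(nm,'px',np.round(ce[i],1),'area',st[i,4],'world',np.round(p,4),'tray mm',np.round(q*1000,1))
if __name__=='__main__':
    n=sys.argv[1]
    c=dict(np.load(sys.argv[2])) if len(sys.argv)>2 else cam(n)
    locate(c)
    if len(sys.argv)<=2:
        s=r.read_state();print(s['time'],s['ee_pos'],s['ft_force'])
        p0=proj(c,[*(R@np.array([-.05,0])+t),.02]).astype(int)
        x,y=max(p0[0]-110,0),max(p0[1]-95,0)
        cv2.imwrite(f'pics/{n}_{s["time"]:.2f}.png',cv2.resize(c['img'][y:y+190,x:x+220],None,fx=3,fy=3,interpolation=cv2.INTER_CUBIC))
E
python3 obj.py top top0.npz; python3 obj.py side side0.npz
python3 - <<'E'
from h import *
c=dict(np.load('top0.npz')); 
for u,v in((264,200),(315,198),(290,230)): print(c['img'][v,u],c['range_z'][v,u])
E
```

```text
[[ 0.6486  0.0481]
 [ 0.65    0.0014]
 [ 0.3937 -0.0805]
 [ 0.3839  0.1006]]
tray [0.55898674 0.01963006] 3.184222238088403 res mm [[-0.8 -1.6]
 [-2.3  1.7]
 [ 1.3  2.2]
 [ 1.8 -2.3]]
jar px [288.5 169.3] area 455 world [0.5404 0.019 ] tray mm [-18.6   0.4]
jar px [230.5 167.8] area 309 world [0.5395 0.0244] tray mm [-19.2   5.9]
[166 169 165] 0.8690033
[168 168 165] 0.8644028
[122 121 114] 0.8883134
```

```bash
sed -i 's/hsv\[...,2\]>185/hsv[...,2]>152/' obj.py; python3 obj.py top top0.npz; python3 obj.py side side0.npz
cat > go.py <<'E'
from h import *
import sys
from scipy.spatial.transform import Rotation as Ro
d=np.load('tray.npz');R,t=d['R'],d['t']
# args: tray x,y mm, tip z mm
x,y,z=map(float,sys.argv[1:4])
s=r.read_state();Rt=Ro.from_quat(s['eef_rot']).as_matrix()
p=np.array([*(R@np.array([x,y])/1000+t),(z+8)/1000])
G=np.array([[R[0,0],R[1,0]*1,0],[R[1,0],-R[0,0],0],[0,0,-1.]]) # tool x=tray x, z down
print('time',s['time'],'now tray',np.round(R.T@(s['ee_pos'][:2]-t)*1000,1),'tip z',round(s['ee_pos'][2]*1000-8,1),'F',np.round(s['ft_force'],1),'w',round(s['width']*1000,1))
print('shift tool mm',np.round(Rt.T@(p-s['ee_pos'])*1000,1),'rot deg',np.round(np.degrees(Ro.from_matrix(Rt.T@G).as_rotvec()),1))
E
python3 go.py -20 0 200
```

```text
jar px [288.5 169.3] area 455 world [0.5404 0.019 ] tray mm [-18.6   0.4]
vial px [293.4 228.9] area 586 world [0.4391 0.0107] tray mm [-120.2   -2.2]
vial px [314.8 196.7] area 112 world [ 0.4952 -0.0268] tray mm [-66.3 -42.8]
vial px [264.1 199. ] area 110 world [0.491  0.0611] tray mm [-65.6  45.2]
jar px [230.5 167.8] area 309 world [0.5395 0.0244] tray mm [-19.2   5.9]
vial px [304.7 168.2] area 1181 world [ 0.4013 -0.0025] tray mm [-158.7  -13.4]
vial px [255.3 158.4] area 65 world [ 0.4947 -0.0292] tray mm [-66.9 -45.1]
vial px [190.5 177.4] area 67 world [0.6119 0.0359] tray mm [53.8 13.3]
vial px [257.4 188. ] area 71 world [0.4895 0.0602] tray mm [-67.1  44.4]
vial px [240.4 202.6] area 44 world [0.5183 0.101 ] tray mm [-36.1  83.5]
time 0.15 now tray [-379.7  609.8] tip z 222.0 F [ 0.2 -0.1 -0.6] w 87.1
shift tool mm [-480.8  519.7   22.5] rot deg [ 0.   0.  73.3]
```

Request:
apply_moves:
  increments:
    - {"grip":0,"xyz":[-40,43,0],"rotation":[0,0,8]}
    - {"grip":0,"xyz":[-80,86,0],"rotation":[0,0,16]}
    - {"grip":0,"xyz":[-120,130,0],"rotation":[0,0,24]}
    - {"grip":0,"xyz":[-160,173,0],"rotation":[0,0,32]}
    - {"grip":0,"xyz":[-200,216,0],"rotation":[0,0,40]}
  squeeze: 5

```text
time: 0.78
ee_pos: [0.31, 0.3607, 0.2301]
eef_rot: [0.95, 0.311, -0.0, 0.0]
ft_force: [0.6, 1.2, -0.4]
width: 0.0868
```

```bash
python3 go.py -20 0 150
```

```text
time 0.775 now tray [-229.6  354.3] tip z 222.1 F [ 0.6  1.2 -0.4] w 86.8
shift tool mm [-17.4 411.3  72.3] rot deg [ 0.  0. 33.]
```

Request:
apply_moves:
  increments:
    - {"grip":0,"xyz":[-3,58,0],"rotation":[0,0,8]}
    - {"grip":0,"xyz":[-6,116,0],"rotation":[0,0,16]}
    - {"grip":0,"xyz":[-9,174,0],"rotation":[0,0,24]}
    - {"grip":0,"xyz":[-12,232,0],"rotation":[0,0,33]}
    - {"grip":0,"xyz":[-14,290,10],"rotation":[0,0,33]}

```text
time: 1.4
ee_pos: [0.4712, 0.1169, 0.2208]
eef_rot: [1.0, 0.027, 0.001, -0.0]
ft_force: [0.9, 0.9, -0.1]
width: 0.0868
```

```bash
python3 go.py -20 0 120
```

```text
time 1.4 now tray [-82.3 102. ] tip z 212.8 F [ 0.9  0.9 -0.1] w 86.8
shift tool mm [ 62.3 101.9  92.9] rot deg [-0.  -0.1 -0.1]
```

Request:
apply_moves:
  increments:
    - {"grip":0,"xyz":[25,45,20],"rotation":[0,0,0]}
    - {"grip":0,"xyz":[50,85,40],"rotation":[0,0,0]}
    - {"grip":0,"xyz":[62,102,70],"rotation":[0,0,0]}
    - {"grip":0,"xyz":[62,102,93],"rotation":[0,0,0]}
    - {"grip":0,"xyz":[62,102,93],"rotation":[0,0,0]}

```text
time: 2.02
ee_pos: [0.5375, 0.018, 0.1263]
eef_rot: [1.0, 0.027, -0.001, 0.0]
ft_force: [-0.3, -0.1, 0.4]
width: 0.087
```

```bash
python3 go.py -20 0 18; python3 obj.py top;python3 obj.py side; ls pics; python3 - <<'E'
from h import *
cv2.imwrite('pics/w2.png',cam('wrist')['img'])
E
```

```text
time 2.025 now tray [-21.6  -0.4] tip z 118.3 F [-0.3 -0.1  0.4] w 87.0
shift tool mm [  1.8  -0.5 100.3] rot deg [ 0.   0.1 -0.1]
vial px [240.8 220.5] area 124 world [0.4536 0.1013] tray mm [-100.7   87.4]
vial px [236.2 258.3] area 111 world [0.3888 0.1085] tray mm [-165.    98.2]
2.075 [0.5382759  0.01843479 0.12768837] [ 0.24985647 -0.80915088  0.31115477]
jar px [230.6 168.1] area 307 world [0.5392 0.0253] tray mm [-19.4   6.8]
vial px [279.9 151.4] area 1072 world [ 0.4466 -0.0548] tray mm [-116.4  -68. ]
vial px [257.6 188.1] area 77 world [0.4892 0.0606] tray mm [-67.4  44.8]
vial px [241.9 203.5] area 82 world [0.5156 0.1032] tray mm [-38.7  85.8]
vial px [319.2 204.1] area 168 world [0.3827 0.0984] tray mm [-171.7   88.4]
2.125 [0.53887296 0.01865453 0.12852249] [-0.32942495 -0.31720984 -0.58501096]
side0.png
side_2.12.png
sidec.png
top0.png
top_2.08.png
topc.png
wrist0.png
```

View pics/w2.png

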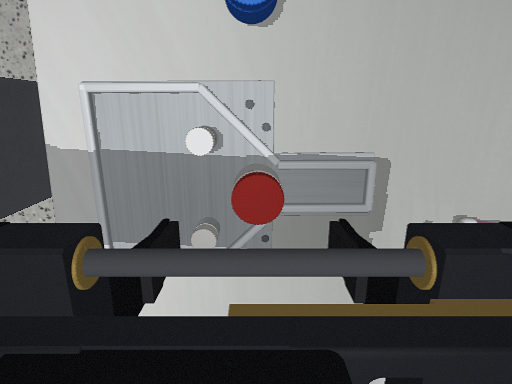

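The wrist view shows the whole tray: the target jar at (258,198) in the opening, vial_a at (200,141), vial_b at (204,236), and the lane to the right. The jaws straddle the jar along tray x. I'll check the jar's position from this camera too.

```bash
python3 obj.py wrist; python3 go.py -20 0 18
```

```text
jar px [256.9 198.1] area 2137 world [0.5412 0.0217] tray mm [-17.7   3. ]
vial px [163.  121.1] area 16785 world [0.4626 0.0773] tray mm [-93.1  62.9]
vial px [ 75.8 173.8] area 281 world [0.3882 0.0299] tray mm [-169.9   19.8]
vial px [ 85.5 155.7] area 25 world [0.3979 0.0458] tray mm [-159.4   35.1]
vial px [ 91.7 207.5] area 36 world [0.399  0.0006] tray mm [-160.8  -10.1]
vial px [247.8 235.5] area 167 world [ 0.5355 -0.0183] tray mm [-25.5 -36.6]
vial px [202.  239.7] area 431 world [ 0.4948 -0.0246] tray mm [-66.5 -40.6]
vial px [122.9 244.6] area 120 world [ 0.4239 -0.0332] tray mm [-137.8  -45.2]
vial px [196.3 285.3] area 1233 world [ 0.49   -0.0712] tray mm [-74.  -86.9]
2.225 [0.53929592 0.01882675 0.12908056] [ 0.99922451  0.39070522 -0.37555778]
time 2.225 now tray [-19.7   0.3] tip z 121.1 F [ 1.   0.4 -0.4] w 87.0
shift tool mm [ -0.6   0.4 103.1] rot deg [-0.  -0.2 -0.1]
```

View pics/side_2.12.png

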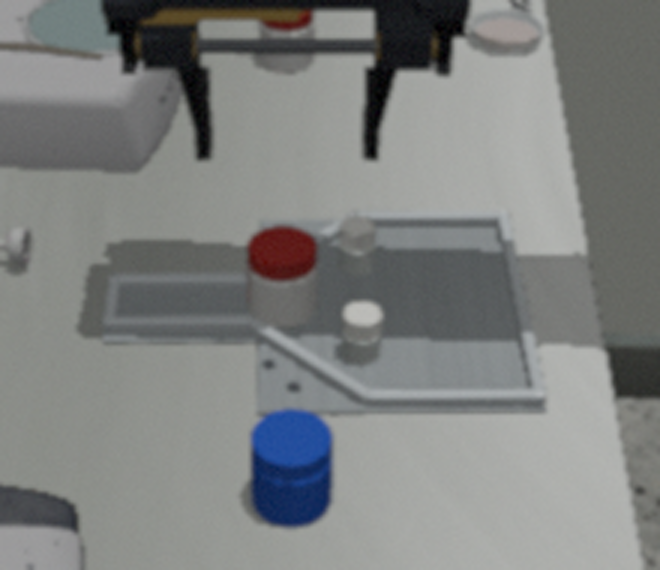

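Request:
apply_moves:
  increments:
    - {"grip":0,"xyz":[0,0,40],"rotation":[0,0,0]}
    - {"grip":0,"xyz":[0,0,75],"rotation":[0,0,0]}
    - {"grip":0,"xyz":[0,0,95],"rotation":[0,0,0]}
    - {"grip":0,"xyz":[0,0,103],"rotation":[0,0,0]}
    - {"grip":0,"xyz":[0,0,103],"rotation":[0,0,0]}

```text
time: 2.85
ee_pos: [0.5399, 0.0191, 0.0267]
eef_rot: [1.0, 0.027, 0.002, -0.001]
ft_force: [-0.8, -0.9, 0.3]
width: 0.087
```

```bash
python3 obj.py side; python3 go.py -19 0 18;ls -t pics|head -1
```

```text
jar px [230.5 168.1] area 305 world [0.5393 0.0253] tray mm [-19.3   6.8]
vial px [249.3 146.2] area 81 world [ 0.5074 -0.0696] tray mm [-56.5 -86.2]
vial px [303.9 155.6] area 572 world [ 0.4002 -0.0432] tray mm [-162.   -53.9]
vial px [244.  157.3] area 63 world [ 0.5166 -0.0314] tray mm [-45.1 -48.6]
vial px [257.6 189.2] area 58 world [0.4892 0.0635] tray mm [-67.2  47.7]
vial px [243.2 204.4] area 80 world [0.5132 0.1053] tray mm [-40.9  88. ]
vial px [317.2 207.4] area 49 world [0.387  0.1071] tray mm [-166.9   96.9]
2.9 [0.54023895 0.01908228 0.02705683] [-0.01742763  0.0250711   0.64350125]
time 2.9 now tray [-18.7   0.5] tip z 19.1 F [-0.   0.   0.6] w 87.1
shift tool mm [-0.3  0.5  1.1] rot deg [-0.1 -0.2 -0. ]
side_2.90.png
```

Request:
apply_moves:
  increments:
    - {"grip":100,"xyz":[0,0,0],"rotation":[0,0,0]}
    - {"grip":140,"xyz":[0,0,0],"rotation":[0,0,0]}
    - {"grip":140,"xyz":[0,0,0],"rotation":[0,0,0]}
    - {"grip":140,"xyz":[0,0,0],"rotation":[0,0,0]}
  squeeze: 5

```text
time: 3.4
ee_pos: [0.5403, 0.0191, 0.0271]
eef_rot: [1.0, 0.027, 0.002, -0.001]
ft_force: [0.2, 1.2, -0.9]
width: 0.0547
```

```bash
python3 obj.py side; python3 go.py -72 0 18;ls -t pics|head -1
```

```text
jar px [230.6 168.1] area 308 world [0.5392 0.0252] tray mm [-19.4   6.7]
vial px [244.9 146.2] area 29 world [ 0.5161 -0.0692] tray mm [-47.8 -86.3]
vial px [270.7 146.3] area 28 world [ 0.4646 -0.0716] tray mm [-99.3 -85.8]
vial px [303.8 155.6] area 573 world [ 0.4004 -0.0432] tray mm [-161.8  -53.9]
vial px [236.6 155.6] area 29 world [ 0.5311 -0.0363] tray mm [-31.  -54.2]
vial px [257.6 189.2] area 59 world [0.4891 0.0634] tray mm [-67.4  47.6]
vial px [243.2 204.3] area 79 world [0.5134 0.105 ] tray mm [-40.8  87.8]
vial px [317.5 207.5] area 51 world [0.3864 0.1073] tray mm [-167.4   97.1]
3.45 [0.54026008 0.01910312 0.02713124] [ 0.18662508 -0.05946979  0.92615636]
time 3.45 now tray [-18.7   0.5] tip z 19.1 F [ 0.2 -0.1  0.9] w 51.2
shift tool mm [-53.3   0.6   0.9] rot deg [-0.1 -0.2 -0. ]
side_3.45.png
```

```bash
cp pics/$(ls -t pics|head -1) pics/v1.png
```

```text
(no output)
```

View pics/v1.png

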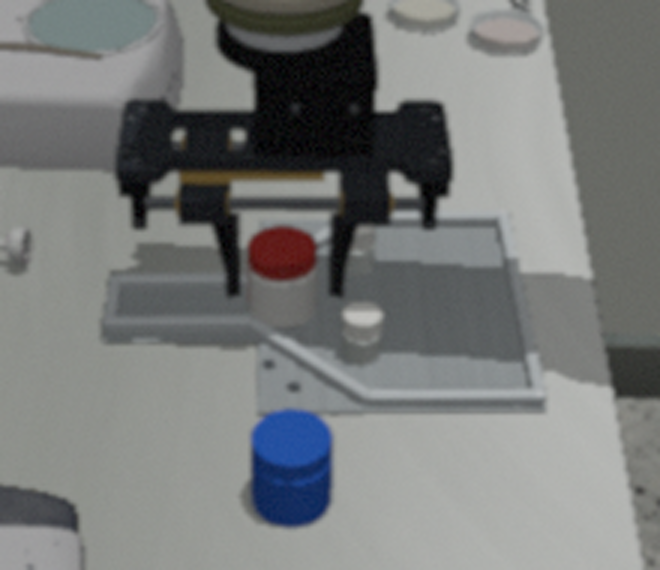

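The jaws are around the jar at (282,280) and still closing.

Request:
apply_moves:
  increments:
    - {"grip":140,"xyz":[0,0,0],"rotation":[0,0,0]}
    - {"grip":140,"xyz":[0,0,0],"rotation":[0,0,0]}
    - {"grip":140,"xyz":[0,0,0],"rotation":[0,0,0]}
  squeeze: 5

```text
time: 3.82
ee_pos: [0.5403, 0.0191, 0.0271]
eef_rot: [1.0, 0.027, 0.002, -0.001]
ft_force: [0.9, 0.1, 0.8]
width: 0.0435
```

Request:
apply_moves:
  increments:
    - {"grip":140,"xyz":[-8,0,0],"rotation":[0,0,0]}
    - {"grip":140,"xyz":[-20,0,0],"rotation":[0,0,0]}
    - {"grip":140,"xyz":[-32,0,0],"rotation":[0,0,0]}
    - {"grip":140,"xyz":[-44,0,0],"rotation":[0,0,0]}
    - {"grip":140,"xyz":[-53,0,0],"rotation":[0,0,0]}

```text
time: 4.45
ee_pos: [0.4867, 0.0163, 0.0271]
eef_rot: [1.0, 0.027, 0.002, -0.001]
ft_force: [1.0, 0.9, 2.1]
width: 0.044
```

```bash
python3 obj.py side; python3 go.py -72 0 18; cp pics/$(ls -t pics|head -1) pics/v2.png
```

```text
jar px [260.8 168. ] area 326 world [0.4844 0.0222] tray mm [-74.4   6.7]
vial px [262.  146.5] area 108 world [ 0.482  -0.0699] tray mm [-81.9 -85.1]
vial px [299.7 146. ] area 44 world [ 0.4065 -0.0755] tray mm [-157.5  -86.5]
vial px [265.1 155.4] area 27 world [ 0.4758 -0.0399] tray mm [-86.4 -54.8]
vial px [310.1 162.2] area 142 world [ 0.3897 -0.0222] tray mm [-171.4  -32.4]
vial px [184.  177.4] area 116 world [0.6237 0.0363] tray mm [65.6 13.1]
vial px [257.5 188.4] area 77 world [0.4894 0.0613] tray mm [-67.2  45.4]
vial px [242.2 203.6] area 88 world [0.5151 0.1034] tray mm [-39.2  86.1]
vial px [319.2 204.8] area 148 world [0.3829 0.1001] tray mm [-171.3   90.2]
4.5 [0.48589785 0.01619872 0.02698158] [-3.40703115 -0.46814376  4.30980043]
time 4.5 now tray [-73.2   0.6] tip z 19.0 F [-3.4 -0.5  4.3] w 43.8
shift tool mm [1.2 0.6 1. ] rot deg [-0.1 -0.2 -0.1]
```

View pics/v2.png

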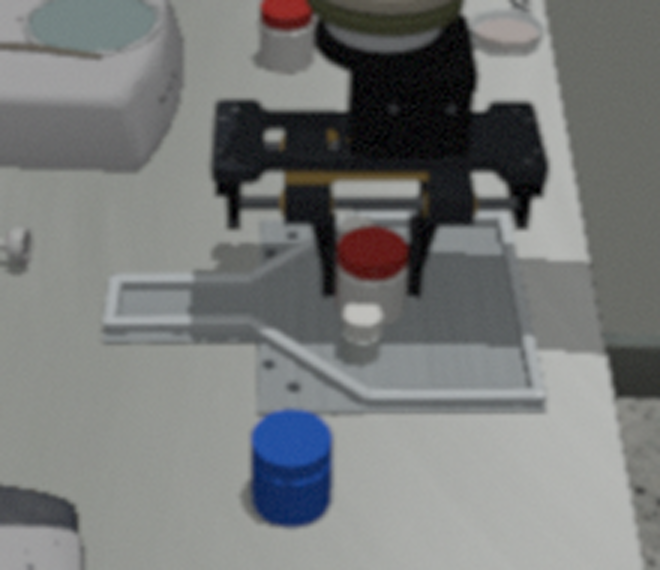

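The jar is now at (372,270), in the wide part between the vials, and both vials are undisturbed. Next I release it and rise.

Request:
apply_moves:
  increments:
    - {"grip":40,"xyz":[0,0,0],"rotation":[0,0,0]}
    - {"grip":40,"xyz":[0,0,0],"rotation":[0,0,0]}
    - {"grip":40,"xyz":[0,0,0],"rotation":[0,0,0]}
    - {"grip":40,"xyz":[0,0,-20],"rotation":[0,0,0]}
    - {"grip":40,"xyz":[0,0,-60],"rotation":[0,0,0]}

```text
time: 5.12
ee_pos: [0.4846, 0.0158, 0.0865]
eef_rot: [1.0, 0.027, 0.0, -0.0]
ft_force: [0.7, -0.1, 0.5]
width: 0.0729
```

```bash
python3 go.py -50 0 120
```

```text
time 5.125 now tray [-74.5   0.3] tip z 78.5 F [ 0.7 -0.1  0.5] w 72.9
shift tool mm [ 24.5   0.2 -41.5] rot deg [-0.  -0.  -0.1]
```

Request:
apply_moves:
  increments:
    - {"grip":40,"xyz":[2,0,-40],"rotation":[0,0,0]}
    - {"grip":40,"xyz":[8,-22,-42],"rotation":[0,0,0]}
    - {"grip":40,"xyz":[8,-45,-42],"rotation":[0,0,0]}
    - {"grip":100,"xyz":[8,-45,-42],"rotation":[0,0,0]}
    - {"grip":100,"xyz":[8,-45,-42],"rotation":[0,0,0]}

```text
time: 5.75
ee_pos: [0.4901, 0.0603, 0.1283]
eef_rot: [1.0, 0.027, 0.0, 0.0]
ft_force: [-0.6, -0.1, -0.1]
width: 0.0609
```

```bash
python3 obj.py side; python3 go.py -66 45 16; python3 - <<'E'
from h import *
d=np.load('tray.npz');R,t=d['R'],d['t']
c=cam('wrist'); cv2.imwrite('pics/w3.png',c['img']); np.savez('w3.npz',**c)
E
cp pics/$(ls -t pics|grep side|head -1) pics/v3.png
```

```text
jar px [261. 168.] area 298 world [0.4839 0.0222] tray mm [-74.9   6.7]
vial px [277.8 153.4] area 1185 world [ 0.4509 -0.0478] tray mm [-111.7  -61.3]
vial px [219.7 166.8] area 43 world [0.5612 0.0013] tray mm [  1.2 -18.4]
vial px [179.4 177.9] area 81 world [0.6318 0.0383] tray mm [73.8 14.5]
vial px [319.6 206.2] area 111 world [0.3826 0.1039] tray mm [-171.5   93.9]
5.8 [0.4901119  0.06005285 0.12835113] [0.33010929 0.22926967 0.38672882]
time 5.8 now tray [-66.5  44.2] tip z 120.4 F [0.3 0.2 0.4] w 57.2
shift tool mm [  0.5  -0.9 104.4] rot deg [ 0.  -0.  -0.1]
```

View pics/w3.png

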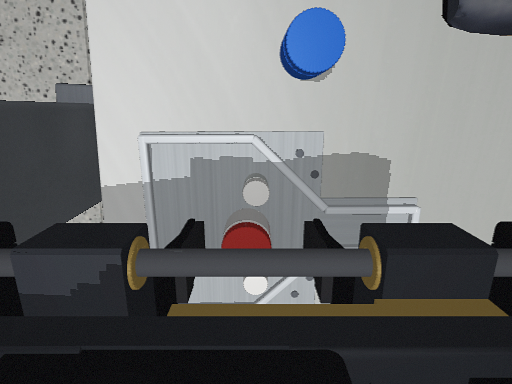

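View pics/v3.png

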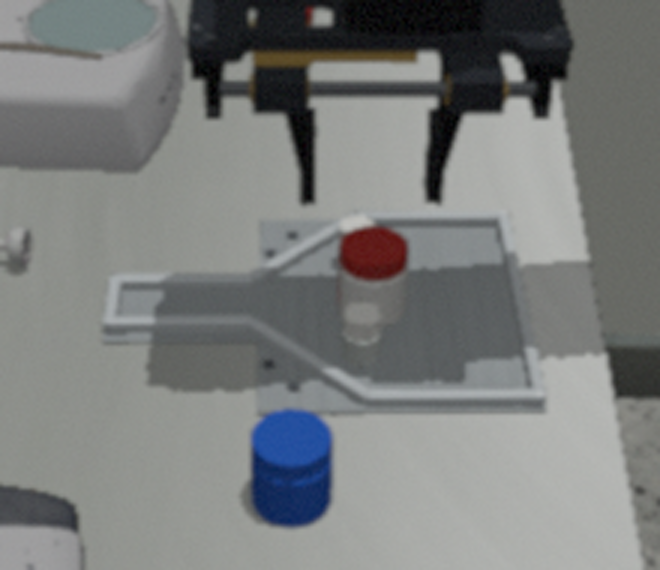

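The wrist view shows vial_a at (256,192) between the jaws in x, the jar at (246,238), and vial_b at (256,284).

```bash
python3 - <<'E'
from h import *
d=np.load('tray.npz');R,t=d['R'],d['t']
c=dict(np.load('w3.npz'))
for u,v,z in((256.5,192.5,.035),(246.5,246,.051)): print(R.T@(ray(c,u,v,z)[:2]-t)*1000)
cv2.imwrite('pics/w3c.png',cv2.resize(c['img'][150:300,180:330],None,fx=4,fy=4))
E
```

```text
[-64.68090088  47.24578688]
[-73.22079877   5.04414063]
```

View pics/w3c.png

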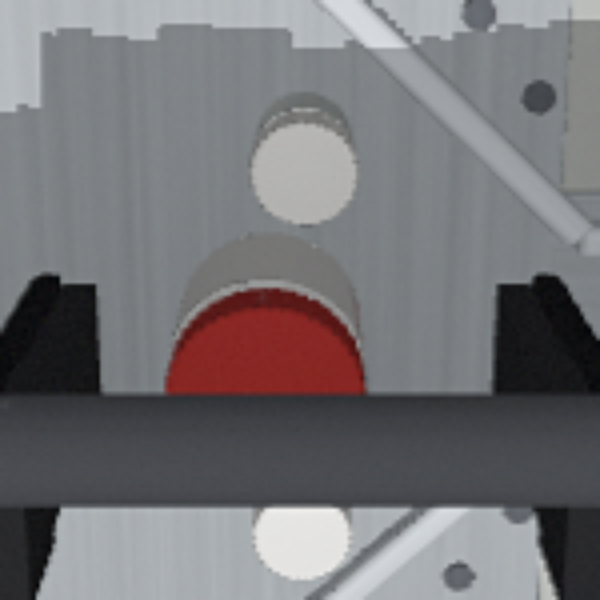

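Request:
apply_moves:
  increments:
    - {"grip":100,"xyz":[1,-1.5,40],"rotation":[0,0,0]}
    - {"grip":100,"xyz":[1,-1.5,75],"rotation":[0,0,0]}
    - {"grip":100,"xyz":[1,-1.5,96],"rotation":[0,0,0]}
    - {"grip":100,"xyz":[1,-1.5,104],"rotation":[0,0,0]}
    - {"grip":100,"xyz":[1,-1.5,104],"rotation":[0,0,0]}

```text
time: 6.48
ee_pos: [0.4912, 0.0611, 0.0245]
eef_rot: [1.0, 0.026, 0.0, 0.0]
ft_force: [-0.5, -0.3, 1.0]
width: 0.0527
```

```bash
python3 obj.py side|grep -v vial; python3 go.py -65.5 45.5 16; cp pics/$(ls -t pics|grep side|head -1) pics/v4.png
```

```text
jar px [261.  163.2] area 96 world [0.4841 0.0075] tray mm [-75.4  -8. ]
jar px [261.2 173.1] area 95 world [0.4834 0.0371] tray mm [-74.5  21.7]
6.525 [0.49155967 0.06135154 0.02499871] [-0.8260457  -0.94513841  0.07520313]
time 6.525 now tray [-65.   45.4] tip z 17.0 F [-0.8 -0.9  0.1] w 52.9
shift tool mm [-0.5 -0.1  1. ] rot deg [ 0.  -0.1 -0.2]
```

View pics/v4.png

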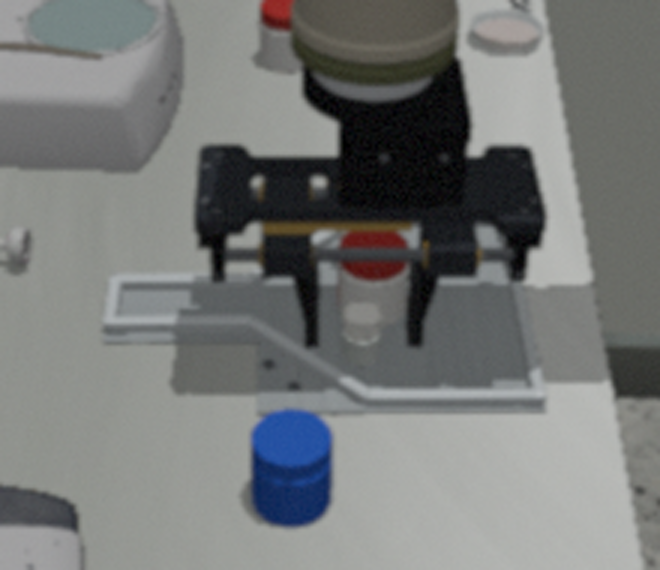

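The jaws stand at either side of vial_a (360,325), clear of the jar. I'll close them gently.

Request:
apply_moves:
  increments:
    - {"grip":200,"xyz":[0,0,0.5],"rotation":[0,0,0]}
    - {"grip":200,"xyz":[0,0,0.5],"rotation":[0,0,0]}
    - {"grip":200,"xyz":[0,0,0.5],"rotation":[0,0,0]}
    - {"grip":200,"xyz":[0,0,0.5],"rotation":[0,0,0]}
    - {"grip":200,"xyz":[0,0,0.5],"rotation":[0,0,0]}
  squeeze: 4

```text
time: 7.15
ee_pos: [0.4916, 0.0614, 0.0246]
eef_rot: [1.0, 0.026, 0.001, 0.0]
ft_force: [-0.9, 0.5, 1.5]
width: 0.0232
```

Request:
apply_moves:
  increments:
    - {"grip":200,"xyz":[0,0,0.5],"rotation":[0,0,0]}
    - {"grip":200,"xyz":[0,0,0.5],"rotation":[0,0,0]}

```text
time: 7.4
ee_pos: [0.4918, 0.0614, 0.0243]
eef_rot: [1.0, 0.026, 0.001, -0.0]
ft_force: [-1.5, -0.6, 4.7]
width: 0.0235
```

```bash
python3 obj.py side|grep -v vial; python3 go.py 0 0 16; cp pics/$(ls -t pics|grep side|head -1) pics/v5.png
```

```text
jar px [259.4 163.6] area 92 world [0.487  0.0087] tray mm [-72.5  -6.9]
jar px [258.9 173.5] area 59 world [0.4877 0.0387] tray mm [-70.1  23. ]
7.45 [0.4917231  0.06141399 0.02427659] [-0.56991607 -0.32229025  5.08116192]
time 7.45 now tray [-64.8  45.5] tip z 16.3 F [-0.6 -0.3  5.1] w 23.3
shift tool mm [65.  45.3  0.4] rot deg [-0.  -0.1 -0.2]
```

View pics/v5.png

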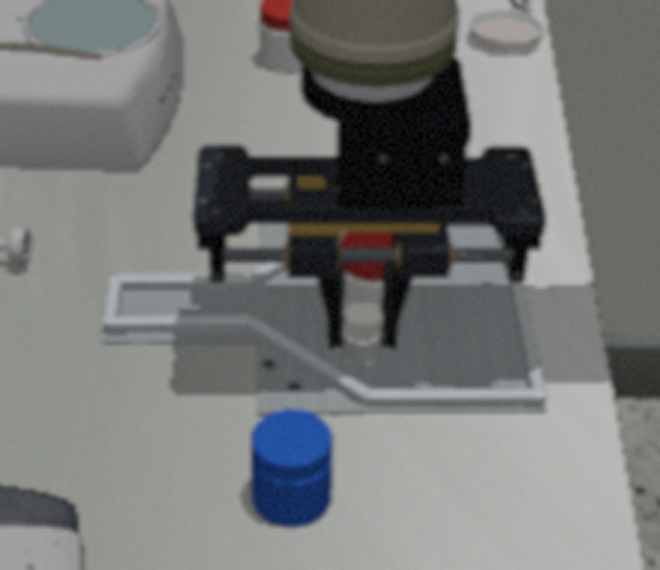

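Vial_a is gripped at 23 mm. Going straight, the rear finger would pass close to the jar. I'll move +x first while turning the jaws 40°, so the rear finger trails along the cheek, then run parallel to the cheek.

Request:
apply_moves:
  increments:
    - {"grip":200,"xyz":[4,0,0],"rotation":[0,0,8]}
    - {"grip":200,"xyz":[9,0,0],"rotation":[0,0,18]}
    - {"grip":200,"xyz":[13,0,0],"rotation":[0,0,28]}
    - {"grip":200,"xyz":[15,1,0],"rotation":[0,0,40]}
    - {"grip":200,"xyz":[15,1,0],"rotation":[0,0,40]}

```text
time: 8.07
ee_pos: [0.5071, 0.0613, 0.0243]
eef_rot: [0.948, -0.317, 0.001, -0.0]
ft_force: [1.1, -0.4, 1.7]
width: 0.0231
```

```bash
python3 obj.py side|grep -v vial; python3 go.py -6 0 16; cp pics/$(ls -t pics|grep side|head -1) pics/v6.png;python3 - <<'E'
from h import *
cv2.imwrite('pics/w6.png',cam('wrist')['img'])
E
```

```text
8.125 [0.50702583 0.06126853 0.02433655] [0.57522266 0.44446662 2.13651559]
time 8.125 now tray [-49.6  44.5] tip z 16.3 F [0.6 0.4 2.1] w 23.4
shift tool mm [62.   6.   0.4] rot deg [ -0.   -0.1 -40.1]
```

View pics/v6.png

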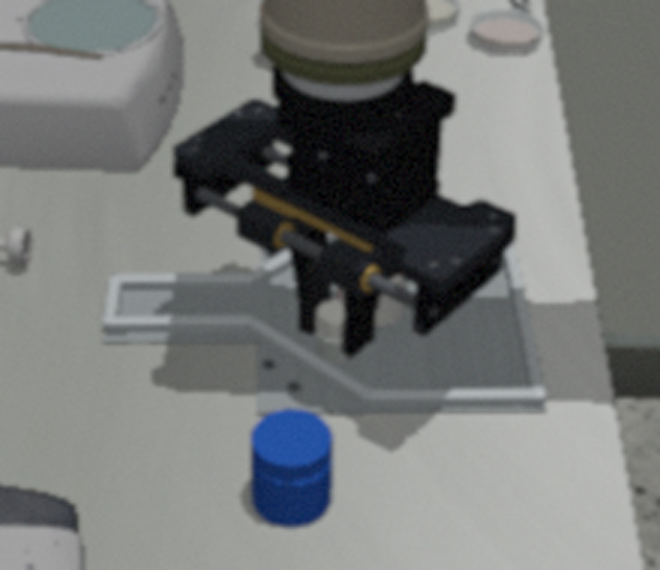

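View pics/w6.png

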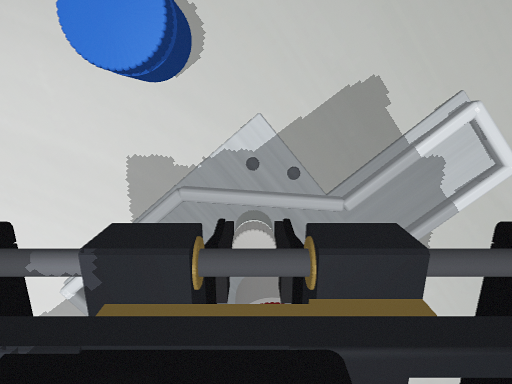

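Request:
apply_moves:
  increments:
    - {"grip":200,"xyz":[14,1,0],"rotation":[0,0,0]}
    - {"grip":200,"xyz":[28,2,0],"rotation":[0,0,0]}
    - {"grip":200,"xyz":[42,4,0],"rotation":[0,0,0]}
    - {"grip":200,"xyz":[55,5,0],"rotation":[0,0,0]}
    - {"grip":200,"xyz":[62,6,0],"rotation":[0,0,0]}

```text
time: 8.8
ee_pos: [0.5536, 0.0183, 0.0243]
eef_rot: [0.949, -0.316, 0.001, -0.0]
ft_force: [-0.1, 0.5, -0.4]
width: 0.0235
```

```bash
python3 obj.py side|grep -v vial; python3 go.py 26 0 16; cp pics/$(ls -t pics|grep side|head -1) pics/v7.png;python3 - <<'E'
from h import *
cv2.imwrite('pics/w7.png',cam('wrist')['img'])
E
```

```text
jar px [264.3 170.5] area 157 world [0.478  0.0291] tray mm [-80.4  14. ]
8.85 [0.55392788 0.01788069 0.02443   ] [ 0.29992968 -0.55499683 -0.4685372 ]
time 8.85 now tray [-5.1 -1.5] tip z 16.4 F [ 0.3 -0.6 -0.5] w 23.1
shift tool mm [ 22.9 -21.2   0.5] rot deg [  0.   -0.1 -40. ]
```

View pics/v7.png

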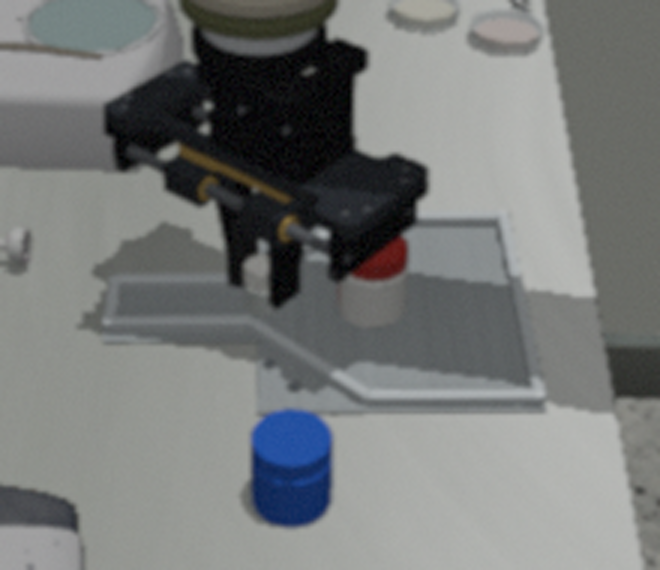

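View pics/w7.png

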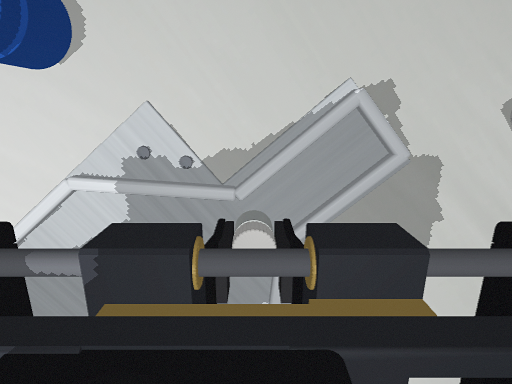

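The side view shows vial_a at (258,272) at the mouth. The jar is at (372,290), untouched. Next I slide the vial down the lane.

Request:
apply_moves:
  increments:
    - {"grip":200,"xyz":[2,-3.7,0],"rotation":[0,0,0]}
    - {"grip":200,"xyz":[8,-9,0],"rotation":[0,0,0]}
    - {"grip":200,"xyz":[14,-14,0],"rotation":[0,0,0]}
    - {"grip":200,"xyz":[20,-18.5,0],"rotation":[0,0,0]}
    - {"grip":200,"xyz":[23,-21,0],"rotation":[0,0,0]}

```text
time: 9.52
ee_pos: [0.585, 0.0214, 0.0244]
eef_rot: [0.949, -0.316, 0.001, 0.0]
ft_force: [0.1, -0.2, -0.5]
width: 0.0233
```

```bash
python3 obj.py side; python3 go.py 28 0 16; cp pics/$(ls -t pics|grep side|head -1) pics/v8.png;python3 - <<'E'
from h import *
cv2.imwrite('pics/w8.png',cam('wrist')['img'])
E
```

```text
jar px [260.6 167.8] area 312 world [0.4846 0.0214] tray mm [-74.2   5.9]
vial px [294.8 156.4] area 1027 world [ 0.4181 -0.0396] tray mm [-143.9  -51.4]
vial px [247.1 207. ] area 50 world [0.5065 0.1116] tray mm [-47.3  94.7]
9.575 [0.58517702 0.02146615 0.0244057 ] [-0.49893732  0.25499344  0.52913931]
time 9.575 now tray [26.3  0.4] tip z 16.4 F [-0.5  0.3  0.5] w 23.2
shift tool mm [ 1.6 -0.8  0.4] rot deg [  0.   -0.1 -40. ]
```

View pics/v8.png

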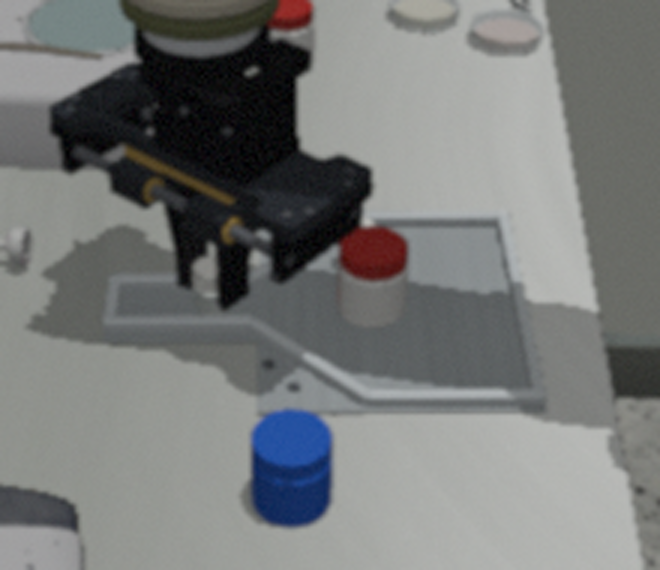

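View pics/w8.png

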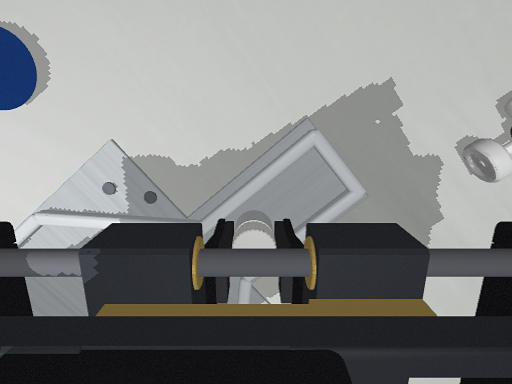

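Vial_a is in the lane, at (205,272) in the side view. I'll release it and rise straight up.

Request:
apply_moves:
  increments:
    - {"grip":150,"xyz":[0,0,0],"rotation":[0,0,0]}
    - {"grip":110,"xyz":[0,0,0],"rotation":[0,0,0]}
    - {"grip":110,"xyz":[0,0,0],"rotation":[0,0,0]}
    - {"grip":110,"xyz":[0,0,-15],"rotation":[0,0,0]}
    - {"grip":110,"xyz":[0,0,-50],"rotation":[0,0,0]}

```text
time: 10.25
ee_pos: [0.5838, 0.0213, 0.0747]
eef_rot: [0.949, -0.316, 0.0, 0.001]
ft_force: [1.6, -0.3, 0.7]
width: 0.0489
```

Request:
apply_moves:
  increments:
    - {"grip":110,"xyz":[0,0,-50],"rotation":[0,0,0]}
    - {"grip":110,"xyz":[0,0,-100],"rotation":[0,0,0]}
    - {"grip":110,"xyz":[-30,-40,-140],"rotation":[0,0,0]}
    - {"grip":110,"xyz":[-60,-80,-150],"rotation":[0,0,0]}
    - {"grip":110,"xyz":[-90,-120,-150],"rotation":[0,0,0]}

```text
time: 10.88
ee_pos: [0.5842, 0.1731, 0.2272]
eef_rot: [0.949, -0.316, 0.001, -0.001]
ft_force: [0.8, 0.5, -0.1]
width: 0.0492
```

```bash
python3 obj.py side;  cp pics/$(ls -t pics|grep side|head -1) pics/v9.png; python3 obj.py top; cp pics/$(ls -t pics|grep top|head -1) pics/t9.png
```

```text
jar px [261.1 167.8] area 305 world [0.4838 0.0216] tray mm [-74.9   6.1]
vial px [268.3 161.6] area 2017 world [ 0.4696 -0.0199] tray mm [-91.4 -34.5]
vial px [230.8 196. ] area 43 world [0.5357 0.0843] tray mm [-19.7  65.9]
10.925 [0.58268263 0.18195002 0.22569049] [-2.50365839  6.76986429 -1.06282258]
jar px [290.5 201.4] area 468 world [0.4846 0.0158] tray mm [-74.5   0.3]
vial px [306.  193.5] area 980 world [ 0.5007 -0.0116] tray mm [-59.9 -27.9]
vial px [287.  146.6] area 119 world [0.5848 0.0208] tray mm [25.8 -0.3]
vial px [314.9 196.3] area 129 world [ 0.4959 -0.027 ] tray mm [-65.6 -43.1]
vial px [324.3 256.3] area 694 world [ 0.3928 -0.0413] tray mm [-169.3  -51.6]
10.975 [0.58262494 0.17885867 0.22507653] [ 0.29267294  0.71059355 -0.67181619]
```

View pics/v9.png

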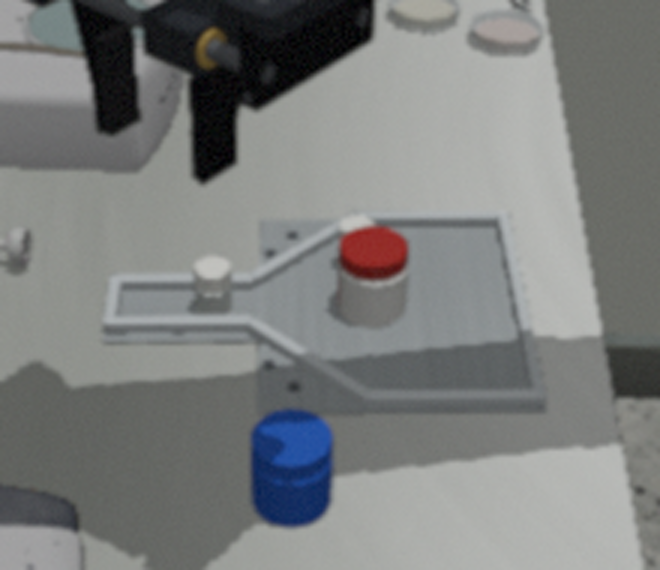

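View pics/t9.png

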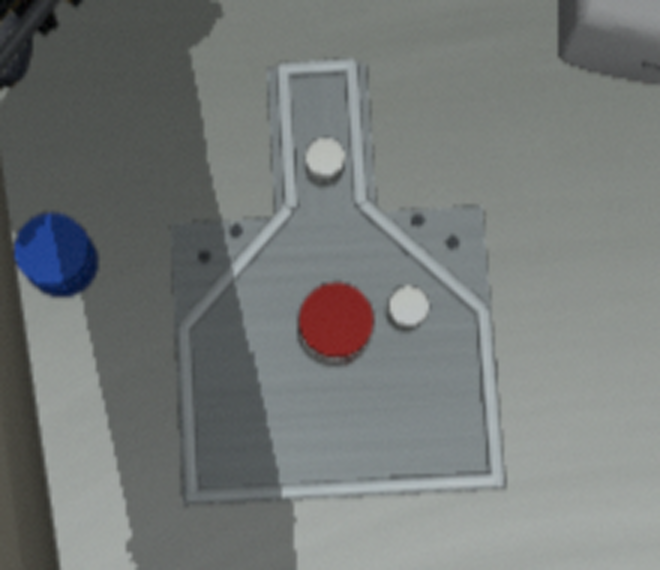

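In the top view vial_a stands in the lane at (325,158), tray x ≈ 26. The jar is at (336,320), tray x ≈ -74, which leaves about 52 mm clear. Vial_b is unmoved at (408,306). Everything is upright, so I'll let the arm settle and hand in.

Request:
apply_moves:
  increments:
    - {"grip":110,"xyz":[0,0,0],"rotation":[0,0,0]}
    - {"grip":110,"xyz":[0,0,0],"rotation":[0,0,0]}
    - {"grip":110,"xyz":[0,0,0],"rotation":[0,0,0]}

```text
time: 11.35
ee_pos: [0.5828, 0.1776, 0.2254]
eef_rot: [0.95, -0.313, -0.0, -0.001]
ft_force: [-0.8, 0.2, -0.4]
width: 0.0495
```

```bash
python3 -c "
from bench import r
print(r.close_job())"
```

```text
the job is handed in; nothing more can be done
None
```

The job is done and handed in at 11.35 s. I slid the wedged jar back into the wide part of the tray, then slid vial_a along the cheek and through the opening into the lane. I released it and moved the arm clear.

The last top view, taken before hand-in, showed:
- **Jar:** centre at tray x ≈ -74.5 mm, y ≈ 0, leaving about 52 mm clear to the opening.
- **vial_a:** centre at x ≈ 26 mm, y ≈ 0, wholly in the lane.
- **vial_b:** not moved, at about (-66, -43) mm.
- **Upright and clear:** the top and side views showed the jar and both vials upright, with the gripper touching nothing.

**Disagreements:** the cameras differed on y. The side view put the jar about 6 mm to +y, because its mask includes the side of the cap. The wrist view read 2 to 3 mm to +y. I went with the top view and the gripper position. The tray fit was good to about 2 mm.

No check failed. The forces I read stayed within a few newtons while handling the jar and vial. One reading of about 7 N came as the arm braked in free air.

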